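# Locate the vial rack on the bench shaker and clamp it with the cam lever

### The job

The vial rack on the bench shaker is loose and stands short of its place. Push it straight back with a fingertip until its long side sits fully home against the rear fence of the shaker plate, then push the handle of the clamp lever on the right round from its open position at the back right, over the right side, to its stop at the front, so that the cam presses the rack against the left fence and holds it for shaking. Push gently and pick nothing up, keep the vials standing in the rack, and leave the bottle, the timer and the beaker where they are.

Things in the scene. Friction and masses are not known exactly. Their poses are not given: they have to be found in the camera images.
- shaker: bench shaker, a low white box, 200 (x) x 240 (y) mm, fixed to the bench, turned by up to 14 degrees. Origin under its centre, x to its rear (away from the robot), y to its left. On top a perforated metal plate, 180 x 230 mm, upper face 64 mm above the worktop, open at the front. On it two steel fences, 14 mm high: one along the rear, one along the left
- rack: low vial rack, a flat perforated box with smooth closed sides, 71 (x) x 134 (y) x 22 mm, 0.17 to 0.25 kg with its five loose vials. Origin at the centre of its underside; x points to the rear of the shaker within a degree or so. It slides on the shaker plate; starts 18 to 35 mm short of home and 1 to 4 mm clear of the left fence
- nest (a point): the point on the plate's upper face where the rack's origin lies when the rack is home and clamped; 30 mm behind and 12 mm to the left of the shaker's centre. Axes as the shaker's: x to the rear (push the rack this way), y left, z up. The rear fence's face is 35.6 mm behind this point, the left fence's face 67.2 mm to its left
- pivot (a point): point on the vertical pivot axis of the clamp lever, at the middle height of its handle (22 mm above the plate); right of the rack, 5 mm in front of and 85.9 mm to the right of the nest point. Low on the same pivot sits a round steel cam, 28 mm across, 5.5 mm off centre
- lever_end (a point): outer end of the lever's handle, 88 mm from the pivot axis, at the handle's middle height. The handle is a straight black bar, 15 mm wide, 14 mm high, from 26 to 88 mm from the axis; its underside is 15 mm above the plate's level, and its outer part reaches out past the plate's edge
- clamp (a joint): angle of the clamp lever (rad): 0 = fully open, handle to the shaker's back right (45 degrees right of straight back); grows clockwise seen from above, over the right side to the front, to its stop at 2.007 = closed, handle to the front and 20 degrees to the right. Starts at 0 to 0.3, stays where left; takes about 1.5 N at the handle, rising to about 5 N over the last 0.15 rad where the cam bears on the rack
- vial_a: one of five capped 2 mL vials, 12 mm across and 33 mm high, standing loose in the rack's holes, their caps about 14 mm above the rack's top. Origin at the centre of its foot, z up
- vial_b: one of five capped 2 mL vials, 12 mm across and 33 mm high, standing loose in the rack's holes, their caps about 14 mm above the rack's top. Origin at the centre of its foot, z up
- vial_c: one of five capped 2 mL vials, 12 mm across and 33 mm high, standing loose in the rack's holes, their caps about 14 mm above the rack's top. Origin at the centre of its foot, z up
- vial_d: one of five capped 2 mL vials, 12 mm across and 33 mm high, standing loose in the rack's holes, their caps about 14 mm above the rack's top. Origin at the centre of its foot, z up
- vial_e: one of five capped 2 mL vials, 12 mm across and 33 mm high, standing loose in the rack's holes, their caps about 14 mm above the rack's top. Origin at the centre of its foot, z up
- bottle: capped glass bottle, 47 mm across, 103 mm high, standing on the worktop at the shaker's left. Origin at the centre of its foot
- timer: small lab timer, 52 x 64 x 18 mm, lying on the worktop at the shaker's left. Origin at the centre of its underside
- beaker: empty beaker, 52 mm across, 70 mm high, standing on the worktop to the right of the shaker. Origin at the centre of its foot

How it is judged:
By the outcome, as a careful person would: the job done as asked, in the order asked, and still so for the second after the job is handed in, with the robot touching nothing.
It also fails if it takes over 51 s, if anything falls off the work surface, if the arm or the gripper's body presses on something with over 40 N, if the wrist force passes 120 N, or if a joint passes its speed limit or range.

### The arm

A 7-joint arm with a two-finger parallel gripper is mounted at the origin on a cart in front of the work surface, level with it; the furniture and walls round the work are solid. World frame = base frame: x ahead of the robot, y to its left, z up, the work surface at z = 0. Lengths are in m, angles in rad, forces in N, time in s.
With the tool pointing down it reaches from about 0.4 to 0.875 m from the base axis. Payload 19.3 kg.
Tool frame: the origin (TCP) lies on the front face of the gripper's body, between the roots of the fingers; the fingertips stand 73 mm ahead of it and the grasp point (between the pads) lies 54 mm ahead of it; z points along the fingers, y is the line along which they close (so a half turn about z gives the same grasp; the last joint's range is limited). The gripper opens to 85 mm and grips with 20 to 120 N. Pads are 22 mm wide; open, the fingers measure 114 mm over their backs; the gripper's body (76 mm by 85 mm) begins 54 mm behind the grasp point. The pads swing forward as they close: fully open they stand 13 mm farther back than shut.
Start: joints at [-0.07, 0.521, -0.036, 1.599, 0.021, 1.021, -0.113], TCP at [0.625, -0, 0.304] pointing down, gripper open.
Joint ranges: [-2.91, 2.91], [-0.3, 2.13], [-1.5, 1.42], [0.17, 2.43], [-1.26, 4.41], [0.16, 1.93], [-2.52, 2.52]. Speed limits (rad/s): [1.89, 1.89, 2.39, 2.39, 3.01, 3.01, 3.01].

### API

Orientations are given as [roll, pitch, yaw] about the fixed x, y, z axes, in that order (R = Rz(yaw) Ry(pitch) Rx(roll)).
In Python, from bench import robot gives the robot as it stands.
- The arm moves only by the tool send_rows, never from a script. Its argument "steps" is a list of rows, each an object of numbers: "dx", "dy", "dz": the shift along the tool's x, y, z in mm; "rx", "ry", "rz": the turn, a rotation vector about the tool's x, y, z in degrees; "gripper": the closure, from 0 (fully open) to 1 (shut). In form: [{"dx": .., "dy": .., "dz": .., "rx": .., "ry": .., "rz": .., "gripper": ..}, ...]. A call has 1 to 5 rows; each row is the pose to reach, as a shift and turn from the pose commanded when the call began, along the tool's axes at that moment; what a row does not reach only later rows make up. A row lasts 1/12 s, in which the tool goes at most 41.7 mm and 7.16 degrees, less where a joint would pass 70% of its speed; a pose out of reach is approached as far as the arm can. A call with a gripper value outside its range is refused whole. The fingers move at their own pace and stop on an object; "newtons" is the grip in N (left out, the last holds). Time passes only in rows, so rows that repeat a pose let the fingers close. It gives the time, the measured TCP pose, the force, the opening and the grip force at its end, in the units of the state.
- robot.get_state(): the state, without advancing time (a new reading comes with each control period).
- robot.snapshot(name): name is "scene" or "side" or "wrist"; returns the picture (400x640x3 uint8, red, green, blue); there is no depth.
- robot.calibration(name): a dict with "camera_matrix" (3x3 intrinsics, pixels), "dist_coeffs" ([k1, k2, p1, p2, k3] as OpenCV has them; the pictures are not rectified), "eye" and "rotation" of the camera in the world. Camera axes: x right, y down, z forward; pixel columns grow to the right and rows downward; lengths in m; the calibration is good to about 2 mm. A picture is of the moment at which its call begins: read the wrist's pose just before it. calibration takes no time and is no camera call; for the wrist camera it gives the pose at the moment of the call.
- robot.sign_off(): hands the job in; it is judged then, once.
The state is a dict: "time_s": time; "joints": joint angles; "qvel": joint speeds; "tau": joint torques, N m; "ee_pos": TCP position; "tool_rot": TCP orientation; "ft_force": force on the tool from outside, world axes, zero at the start; "ft_torque": the same for the moment, N m; "grip_width": finger opening in m; "grip_force": force on a finger pad.
Only numpy, scipy, OpenCV 4.12 (cv2) and the standard library are available. Lean on these libraries where they do the work, as an engineer would, in place of code of your own. Each camera call takes 0.05 s, during which the arm holds its last target. There are 200 camera calls.

## Working session

There is one attempt and no reset: what is moved stays moved. The work goes in short steps, Python scripts to look and compute and a tool call to move; the robot and the scene stay as the last step left them, time stands still between calls to the robot, and variables do not carry over. Pictures are saved under pics/ and viewed, at most 10 in all, crops included, and the job is handed in when it is done.

Besides the shell and the picture viewer there is one more tool, called as name(argument=value, ...) on one line, values as JSON. send_rows: Moves the arm, as the interface text tells. Its arguments: {"type":"object","properties":{"steps":{"type":"array"},"newtons":{"type":"number"}},"required":["steps"]}

```bash
mkdir -p pics; cat > h.py <<'E'
from bench import robot
import numpy as np, cv2
def snap(n,f):
    im=robot.snapshot(n); cv2.imwrite(f'pics/{f}.png',im[:,:,::-1]); return im
def ray(n,px,cal=None):
    c=cal or robot.calibration(n)
    p=cv2.undistortPoints(np.array(px,float).reshape(-1,1,2),np.array(c['camera_matrix']),np.array(c['dist_coeffs'])).reshape(-1,2)
    d=np.c_[p,np.ones(len(p))]@np.array(c['rotation']).T
    return np.array(c['eye']),d
def plane(n,px,z,cal=None):
    e,d=ray(n,px,cal); return e+d*((z-e[2])/d[:,2])[:,None]
def proj(n,P,cal=None):
    c=cal or robot.calibration(n); R=np.array(c['rotation']); 
    q=(np.array(P,float).reshape(-1,3)-c['eye'])@R
    return cv2.projectPoints(q,np.zeros(3),np.zeros(3),np.array(c['camera_matrix']),np.array(c['dist_coeffs']))[0].reshape(-1,2)
E
python3 - <<'E'
from h import *
a=snap('scene','s0');b=snap('wrist','w0');c=snap('side','d0')
for n in('scene','wrist','side'):
    k=robot.calibration(n);print(n,np.round(k['eye'],3),np.round(k['rotation'],2).tolist(),np.round(k['camera_matrix'],0).tolist(),k['dist_coeffs'])
s=robot.get_state();print(s)
E
```

```text
scene [-0.098 -0.584  0.839] [-2.36, -0.01, -0.91] [[452.0, 0.0, 316.0], [0.0, 452.0, 199.0], [0.0, 0.0, 1.0]] [-0.00332237  0.          0.          0.          0.        ]
wrist [0.625 0.073 0.374] [2.85, 0.0, 0.0] [[283.0, 0.0, 321.0], [0.0, 283.0, 201.0], [0.0, 0.0, 1.0]] [-0.00698517  0.          0.          0.          0.        ]
side [ 0.466 -0.93   0.605] [-2.13, 0.01, -0.09] [[474.0, 0.0, 311.0], [0.0, 474.0, 198.0], [0.0, 0.0, 1.0]] [-0.10393664  0.          0.          0.          0.        ]
{'time_s': 0.15, 'joints': array([-0.0701593 ,  0.5218395 , -0.03633644,  1.59983717,  0.02119782,
        1.02104544, -0.11279998]), 'qvel': array([-1.36301006e-04, -3.38901049e-03, -9.82838295e-05, -9.34101509e-04,
        2.40477414e-04, -1.94675950e-04,  1.29346944e-04]), 'tau': array([ 4.00798544e-04, -9.27376485e+01,  1.98035471e+00, -3.70049715e+01,
        1.79930578e-02,  6.46477114e-03, -1.41420460e-05]), 'ee_pos': array([ 6.24839552e-01, -4.24954017e-05,  3.03495530e-01]), 'tool_rot': array([-3.14084893e+00,  3.99408937e-05,  1.57074930e+00]), 'ft_force': array([ 0.81071366, -0.41992582, -0.34224202]), 'ft_torque': array([0.00928239, 0.04199871, 0.03958872]), 'grip_force': 0.0, 'grip_width': 0.08534026856231038}
```

View pics/s0.png

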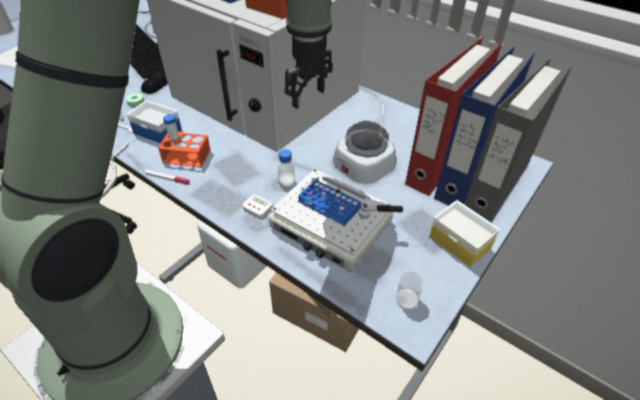

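View pics/w0.png

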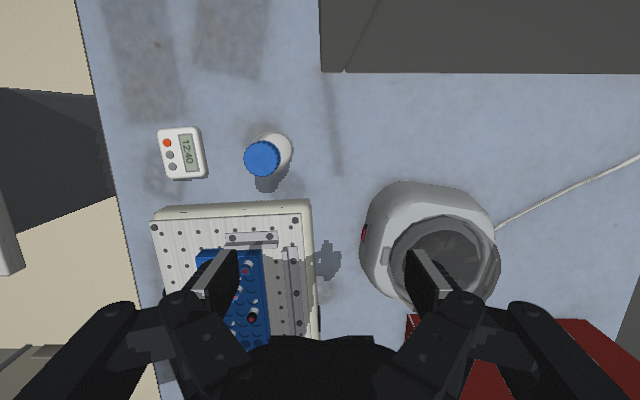

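The scene view shows the shaker around (335,218) with the lever handle at (390,208) and the beaker at (408,290). The wrist view shows the plate's left half, with its rear-left corner at (300,213), and the blue rack under the fingers. I'll shift right to see the whole shaker and shut the gripper on the way.

send_rows(steps=[{"dx": -40,"gripper": 1},{"dx": -80,"gripper": 1},{"dx": -120,"gripper": 1},{"dx": -160,"gripper": 1},{"dx": -190,"gripper": 1}])

```text
invalid input
```

send_rows(steps=[{"dx": 0,"dy": 20,"gripper": 1},{"dx": 0,"dy": 20,"gripper": 1},{"dx": 0,"dy": 20,"gripper": 1}])

```text
invalid input
```

```bash
python3 - <<'E'
from h import *
import pickle
s=robot.get_state();print(s['time_s'],s['ee_pos'],s['tool_rot'],s['qvel'].round(3),s['grip_width'])
k=robot.calibration('wrist');b=snap('wrist','w1');pickle.dump(k,open('k1.pkl','wb'))
E
```

```text
0.15 [ 6.24839552e-01 -4.24954017e-05  3.03495530e-01] [-3.14084893e+00  3.99408937e-05  1.57074930e+00] [-0.    -0.003 -0.    -0.001  0.    -0.     0.   ] 0.08534026856231038
```

View pics/w1.png

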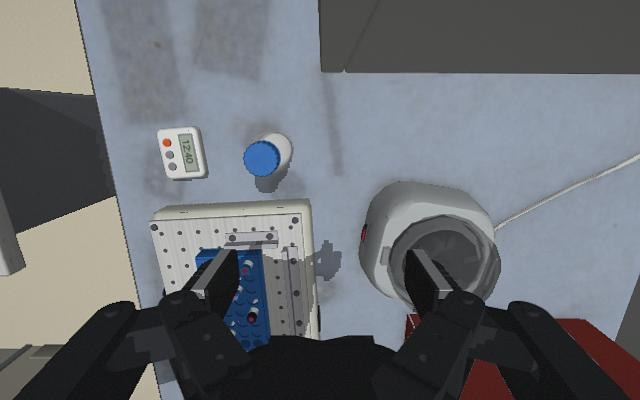

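The move was refused ("invalid input") and the view hasn't changed. I'll give every field in each row.

send_rows(steps=[{"dx": -40,"dy": 0,"dz": 0,"rx": 0,"ry": 0,"rz": 0,"gripper": 1},{"dx": -80,"dy": 0,"dz": 0,"rx": 0,"ry": 0,"rz": 0,"gripper": 1},{"dx": -120,"dy": 0,"dz": 0,"rx": 0,"ry": 0,"rz": 0,"gripper": 1},{"dx": -160,"dy": 0,"dz": 0,"rx": 0,"ry": 0,"rz": 0,"gripper": 1},{"dx": -190,"dy": 0,"dz": 0,"rx": 0,"ry": 0,"rz": 0,"gripper": 1}], newtons=20)

```text
time_s: 0.62
ee_pos: [0.6243, -0.1937, 0.3038]
tool_rot: [-3.141, 0.001, 1.569]
ft_force: [0.3, -0.7, -0.7]
grip_width: 0.0253
grip_force: 0.0
```

send_rows(steps=[{"dx": 0,"dy": -20,"dz": 0,"rx": 0,"ry": 0,"rz": 0,"gripper": 1},{"dx": 0,"dy": -20,"dz": 0,"rx": 0,"ry": 0,"rz": 0,"gripper": 1},{"dx": 0,"dy": -20,"dz": 0,"rx": 0,"ry": 0,"rz": 0,"gripper": 1},{"dx": 0,"dy": -20,"dz": 0,"rx": 0,"ry": 0,"rz": 0,"gripper": 1}], newtons=20)

```text
time_s: 0.95
ee_pos: [0.6053, -0.1896, 0.3039]
tool_rot: [3.141, -0.0, 1.571]
ft_force: [0.2, 0.5, 0.5]
grip_width: 0.0002
grip_force: 0.0
```

```bash
python3 - <<'E'
from h import *
import pickle
s=robot.get_state();print(s['time_s'],s['ee_pos'],s['tool_rot'],s['qvel'].round(3),s['grip_width'])
k=robot.calibration('wrist');b=snap('wrist','w1');pickle.dump(k,open('k1.pkl','wb'))
E
```

```text
0.95 [ 0.60534291 -0.18962431  0.3039285 ] [ 3.14132937e+00 -2.11400211e-04  1.57132086e+00] [-0.009  0.004 -0.003 -0.006 -0.002  0.    -0.002] 0.00021445239535997809
```

View pics/w1.png

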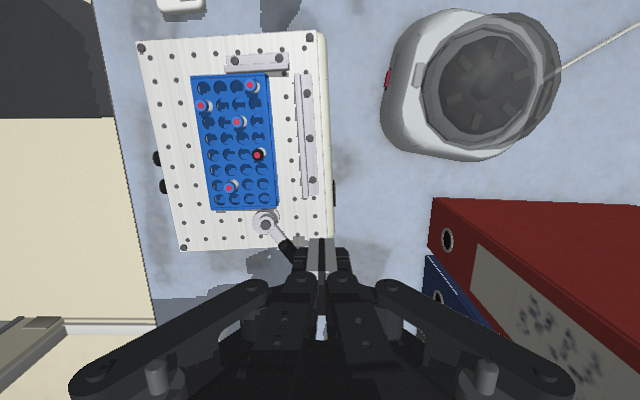

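The wrist view shows the rack with top corners about (191,77), (267,74), (277,208) and (211,211). The rear fence's front edge runs from (296,75) to (303,197), the left fence lies at (225..288, 52..75), and the lever hub is at (265,222) with its handle running to the lower right. The plate corners are about (137,42), (312,34) and (181,250).

```bash
python3 - <<'E'
from h import *
import pickle
k=pickle.load(open('k1.pkl','rb')); im=cv2.imread('pics/w1.png')
hsv=cv2.cvtColor(im,cv2.COLOR_BGR2HSV)
m=cv2.inRange(hsv,(100,150,60),(120,255,255)); m[:, 330:]=0; m[230:]=0
m=cv2.morphologyEx(m,cv2.MORPH_CLOSE,np.ones((13,13)))
c=max(cv2.findContours(m,0,1)[0],key=cv2.contourArea)[:,0,:]
W=plane('wrist',c,.086,k)[:,:2]*1000
r=cv2.minAreaRect(W.astype(np.float32)); print('rack rect',r, cv2.boxPoints(r).round(1).tolist())
# front edge: leftmost px for each row
rows=range(90,200,2)
fe=plane('wrist',[[np.where(m[y])[0].min()-.5,y] for y in rows],.086,k)*1000
p=np.polyfit(fe[:,1],fe[:,0],1); print('front edge x=a*y+b',p,'yaw deg',-np.degrees(np.arctan(p[0])), np.std(fe[:,0]-np.polyval(p,fe[:,1])))
# fence gray profile
g=cv2.cvtColor(im,cv2.COLOR_BGR2GRAY)
for y in (100,130,150,185): print(y,g[y,284:322].tolist())
for x in (240,255,270,280): print(x,g[44:84,x].tolist())
for y in (100,150,200): print(y,g[y,135:190].tolist())
cv2.imwrite('pics/w1c.png',cv2.resize(im[20:270,120:345],None,fx=2.4,fy=2.4,interpolation=cv2.INTER_CUBIC))
E
```

```text
Traceback (most recent call last):
  File "h.py", line 11, in plane
    e,d=ray(n,px,cal); return e+d*((z-e[2])/d[:,2])[:,None]
                                            ~^^^^^
IndexError: too many indices for array: array is 1-dimensional, but 2 were indexed
```

The camera "rotation" is a 3-vector, so it is a rotation vector or rpy. I need to check which: the scene camera tells them apart.

```bash
python3 - <<'E'
s=open('h.py').read()
s=s.replace("np.array(c['rotation'])","RM(c)").replace("def snap","from scipy.spatial.transform import Rotation as Ro\nMODE='xyz'\ndef RM(c):\n    v=np.array(c['rotation']); return Ro.from_rotvec(v).as_matrix() if MODE=='rv' else Ro.from_euler('xyz',v).as_matrix()\ndef snap",1)
open('h.py','w').write(s)
E
cat > m.py <<'E'
import h
from h import *
import pickle
for h.MODE in('rv','xyz'): print(h.MODE,'tip in scene',proj('scene',[[.625,0,.304-.05]]), 'optical axis',RM(robot.calibration('scene'))[:,2])
k=pickle.load(open('k1.pkl','rb')); im=cv2.imread('pics/w1.png')
hsv=cv2.cvtColor(im,cv2.COLOR_BGR2HSV)
m=cv2.inRange(hsv,(100,150,60),(120,255,255)); m[:, 330:]=0; m[230:]=0
m=cv2.morphologyEx(m,cv2.MORPH_CLOSE,np.ones((13,13)))
c=max(cv2.findContours(m,0,1)[0],key=cv2.contourArea)[:,0,:]
W=plane('wrist',c,.086,k)[:,:2]*1000
r=cv2.minAreaRect(W.astype(np.float32)); print('rack rect',r, cv2.boxPoints(r).round(1).tolist())
rows=range(90,200,2)
fe=plane('wrist',[[np.where(m[y])[0].min()-.5,y] for y in rows],.086,k)*1000
p=np.polyfit(fe[:,1],fe[:,0],1); print('front edge x=a*y+b',p,'yaw deg',-np.degrees(np.arctan(p[0])), np.std(fe[:,0]-np.polyval(p,fe[:,1])))
g=cv2.cvtColor(im,cv2.COLOR_BGR2GRAY)
for y in (100,130,150,185): print(y,g[y,284:322].tolist())
for x in (240,255,270,280): print(x,g[44:84,x].tolist())
cv2.imwrite('pics/w1c.png',cv2.resize(im[20:270,120:345],None,fx=2.4,fy=2.4,interpolation=cv2.INTER_CUBIC))
E
python3 m.py
```

```text
rv tip in scene [[348.59434098 195.58888716]] optical axis [ 0.60681602  0.54159235 -0.58176632]
xyz tip in scene [[308.74190568  96.04110023]] optical axis [ 0.55943876  0.43211107 -0.70732475]
rack rect ((520.079345703125, -145.6409912109375), (73.79481506347656, 133.9138946533203), 2.2347028255462646) [[480.6000061035156, -80.19999694824219], [485.79998779296875, -214.0], [559.5999755859375, -211.10000610351562], [554.2999877929688, -77.30000305175781]]
front edge x=a*y+b [-3.86561514e-02  4.77598469e+02] yaw deg 2.213732107710166 0.2923800759364616
100 [227, 227, 230, 232, 231, 231, 232, 230, 233, 230, 130, 124, 191, 205, 209, 216, 218, 172, 159, 212, 214, 213, 213, 213, 210, 207, 206, 208, 192, 180, 235, 231, 230, 233, 231, 214, 212, 236]
130 [226, 225, 223, 224, 224, 225, 226, 227, 226, 225, 227, 229, 224, 135, 167, 204, 206, 211, 210, 180, 157, 208, 206, 206, 206, 208, 203, 201, 203, 205, 197, 201, 231, 227, 229, 231, 228, 201]
150 [222, 222, 224, 223, 220, 220, 222, 224, 225, 224, 223, 223, 226, 220, 125, 135, 203, 205, 207, 208, 184, 115, 207, 204, 203, 203, 204, 199, 196, 1
[... 330 characters left out ...]
07, 205, 205, 177, 183, 199, 197, 194, 198, 189, 127, 77, 87, 100, 98, 77, 98, 106, 101, 100, 83, 64, 60]
255 [231, 231, 231, 231, 231, 232, 232, 232, 233, 217, 202, 209, 211, 208, 207, 209, 206, 205, 207, 181, 188, 203, 200, 199, 201, 195, 131, 80, 79, 104, 103, 78, 97, 80, 94, 76, 84, 75, 86, 99]
270 [231, 230, 231, 230, 231, 231, 232, 234, 212, 195, 211, 212, 210, 210, 213, 210, 207, 211, 180, 187, 206, 206, 202, 201, 201, 143, 83, 90, 130, 141, 140, 139, 133, 223, 235, 233, 234, 235, 236, 236]
280 [232, 233, 223, 155, 89, 93, 90, 169, 209, 165, 109, 106, 106, 102, 100, 99, 94, 72, 147, 206, 212, 206, 203, 209, 176, 107, 76, 127, 139, 137, 138, 136, 132, 221, 232, 230, 230, 230, 230, 230]
```

View pics/w1c.png

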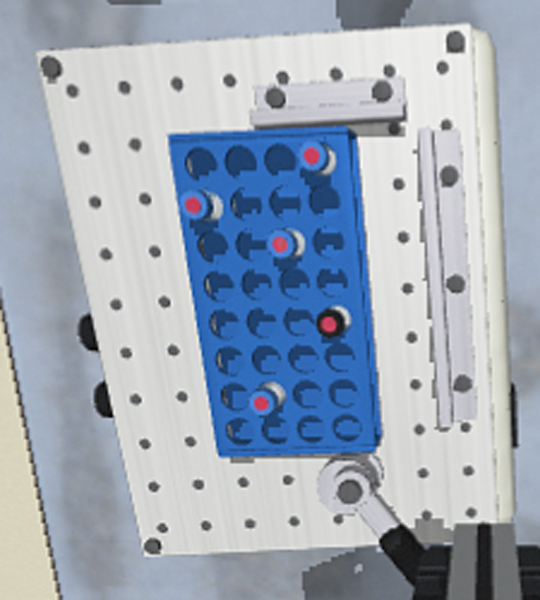

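Rack rectangle: 73.8 x 133.9 mm (a little of the rear side is included), front edge fit good to 0.3 mm, yaw 2.2°. The 'xyz' convention puts the tip where the scene picture shows it. The crop shows the fences, hub (348,488) and handle heading to lower right under the gripper. Next: fence lines, nest, pivot, and the push distance.

```bash
cat > m2.py <<'E'
from h import *
import pickle
k=pickle.load(open('k1.pkl','rb'))
F=plane('wrist',[[295.3,100],[297.7,130],[299.6,150],[302.2,185]],.078,k)[:,:2]*1000
print('rear fence',F.round(1).tolist())
pf=np.polyfit(F[:,1],F[:,0],1); print('fence yaw',-np.degrees(np.arctan(pf[0])))
# left fence upright inner lower edge (bottom, plate level) 
L=plane('wrist',[[240,70.7],[255,69.7],[270,68.7]],.078,k)[:,:2]*1000
print('left fence as top edge',L.round(1).tolist(), 'as base', plane('wrist',[[240,70.7],[255,69.7],[270,68.7]],.064,k)[:,:2].round(4).tolist())
C=plane('wrist',[[137.5,41.5],[182,251],[313,32]],.064,k)[:,:2]*1000
print('plate corners FL FR RL',C.round(1).tolist(), np.linalg.norm(C[0]-C[1]),np.linalg.norm(C[0]-C[2]), 'yaw', np.degrees(np.arctan2(*(C[0]-C[1])[[0,1]])*-1))
th=np.radians(2.2)
ex=np.array([np.cos(th),np.sin(th)]);ey=np.array([-ex[1],ex[0]])
nx=(F@ex).mean()-35.6
rl=np.array([480.6,-80.2])
print('rack front now along ex',rl@ex,'rear gap',nx+35.6-(rl@ex+71))
print('rack left',rl@ey,'left fence',(L@ey))
S=(C[1]+C[2])/2; print('shaker centre from corners',S,'nest',S+30*ex+12*ey, (S+30*ex+12*ey)@ex, nx)
print('hub',[plane('wrist',[[265,223]],z,k)[0,:2].round(4).tolist() for z in(.08,.086,.095)])
E
python3 m2.py
```

```text
rear fence [[579.3, -101.8], [581.0, -130.7], [582.6, -150.9], [584.6, -188.2]]
fence yaw 3.5112707875423106
left fence as top edge [[526.7, -75.2], [541.2, -74.3], [555.7, -73.4]] as base [[0.523, -0.0732], [0.5382, -0.0723], [0.5534, -0.0714]]
plate corners FL FR RL [[423.9, -46.5], [436.1, -274.1], [596.9, -38.5]] 227.90090379102503 173.13003684524466 yaw 3.0465787671549953
rack front now along ex 477.16705533812546 rear gap 27.790196225905675
rack left -98.59006694359391 left fence [-95.32376354 -95.00656761 -94.68539903]
shaker centre from corners [ 516.47030887 -156.33205066] nest [ 545.98754265 -143.18926139] 540.0883821653968 540.3572515640311
hub [[0.5424, -0.2313], [0.5437, -0.229], [0.5457, -0.2255]]
```

Checks agree. The plate measures 228 x 173 mm (the true size is 230 x 180), and the shaker yaw is about 3.2°. The nest comes out near (546,-143) by both routes, the rear gap is about 28 mm, and the hub lies close to the predicted pivot (546,-229). Now I'll go in front of the rack, turn 3.2°, and look at the lever.

send_rows(steps=[{"dx": 10,"dy": -38,"dz": 0,"rx": 0,"ry": 0,"rz": -3.2,"gripper": 1},{"dx": 20,"dy": -76,"dz": 0,"rx": 0,"ry": 0,"rz": -3.2,"gripper": 1},{"dx": 30,"dy": -114,"dz": 0,"rx": 0,"ry": 0,"rz": -3.2,"gripper": 1},{"dx": 40,"dy": -150,"dz": 0,"rx": 0,"ry": 0,"rz": -3.2,"gripper": 1},{"dx": 40,"dy": -160,"dz": 0,"rx": 0,"ry": 0,"rz": -3.2,"gripper": 1}])

```text
time_s: 1.42
ee_pos: [0.4411, -0.1483, 0.3039]
tool_rot: [-3.14, -0.001, 1.628]
ft_force: [1.1, -1.1, 1.3]
grip_width: 0.0002
grip_force: 0.0
```

send_rows(steps=[{"dx": 0,"dy": 0,"dz": 10,"rx": 0,"ry": 0,"rz": 0,"gripper": 1},{"dx": 0,"dy": 0,"dz": 10,"rx": 0,"ry": 0,"rz": 0,"gripper": 1},{"dx": 0,"dy": 0,"dz": 10,"rx": 0,"ry": 0,"rz": 0,"gripper": 1}])

```text
time_s: 1.67
ee_pos: [0.4456, -0.1497, 0.2939]
tool_rot: [-3.141, -0.0, 1.627]
ft_force: [0.3, 0.4, -0.0]
grip_width: -0.0004
grip_force: 0.0
```

```bash
python3 - <<'E'
from h import *
import pickle
s=robot.get_state();print(s['time_s'],s['ee_pos'],s['tool_rot'],s['qvel'].round(3),s['ft_force'])
k=robot.calibration('wrist');b=snap('wrist','w2');pickle.dump(k,open('k2.pkl','wb'))
P=np.array([.5458,-.229]);th=np.radians(3.2)
for a in(0,.15,.3):
  A=th-np.pi/4-a; print(a,proj('wrist',[[*(P+.088*np.array([np.cos(A),np.sin(A)])),.086],[*P,.086]],k).round(0).tolist())
print('binders',plane('scene',[[413,187],[440,200],[470,213]],0).round(3).tolist(),'beaker foot',plane('scene',[[405,305]],0).round(3).tolist())
E
```

```text
1.6667 [ 0.44560522 -0.1496658   0.29394245] [-3.14148899e+00 -1.67863832e-04  1.62746174e+00] [ 0.002  0.002  0.004 -0.013 -0.001  0.007  0.   ] [ 0.26242264  0.39335871 -0.01541477]
0 [[456.0, 312.0], [408.0, 265.0]]
0.15 [[447.0, 319.0], [408.0, 265.0]]
0.3 [[437.0, 323.0], [408.0, 265.0]]
binders [[0.764, -0.248, 0.0], [0.765, -0.328, 0.0], [0.77, -0.41, 0.0]] beaker foot [[0.432, -0.416, 0.0]]
```

View pics/w2.png

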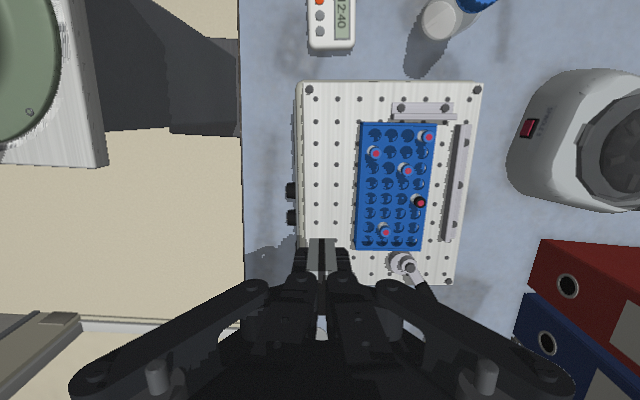

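The rack is at (358..438, 122..250) with all vials standing. The hub is at (408,265), and the handle runs to about (432,297), so the lever angle is roughly 0.15. The binders begin at x = 0.764, clear of the work. Descending in front of the rack.

send_rows(steps=[{"dx": 0,"dy": 0,"dz": 40,"rx": 0,"ry": 0,"rz": 0,"gripper": 1},{"dx": 0,"dy": 0,"dz": 80,"rx": 0,"ry": 0,"rz": 0,"gripper": 1},{"dx": 0,"dy": 0,"dz": 115,"rx": 0,"ry": 0,"rz": 0,"gripper": 1},{"dx": 0,"dy": 0,"dz": 140,"rx": 0,"ry": 0,"rz": 0,"gripper": 1},{"dx": 0,"dy": 0,"dz": 146,"rx": 0,"ry": 0,"rz": 0,"gripper": 1}])

```text
time_s: 2.13
ee_pos: [0.4442, -0.1495, 0.1446]
tool_rot: [-3.137, -0.001, 1.627]
ft_force: [-0.1, -0.3, -0.4]
grip_width: -0.0001
grip_force: 0.0
```

send_rows(steps=[{"dx": 0,"dy": 5,"dz": 0,"rx": 0,"ry": 0,"rz": 0,"gripper": 1},{"dx": 0,"dy": 10,"dz": 0,"rx": 0,"ry": 0,"rz": 0,"gripper": 1},{"dx": 0,"dy": 13,"dz": 0,"rx": 0,"ry": 0,"rz": 0,"gripper": 1},{"dx": 0,"dy": 16,"dz": 0,"rx": 0,"ry": 0,"rz": 0,"gripper": 1},{"dx": 0,"dy": 18,"dz": 0,"rx": 0,"ry": 0,"rz": 0,"gripper": 1}])

```text
time_s: 2.55
ee_pos: [0.464, -0.1491, 0.1491]
tool_rot: [3.139, 0.001, 1.627]
ft_force: [0.8, -0.1, 0.4]
grip_width: -0.0004
grip_force: 0.0
```

```bash
python3 - <<'E'
from h import *
import pickle
k=robot.calibration('wrist');snap('wrist','w3');pickle.dump(k,open('k3.pkl','wb'));im=snap('side','d3')
cv2.imwrite('pics/d3c.png',cv2.resize(im[130:330,200:480,::-1],None,fx=2.8,fy=2.8,interpolation=cv2.INTER_CUBIC))
E
```

```text
(no output)
```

View pics/d3c.png

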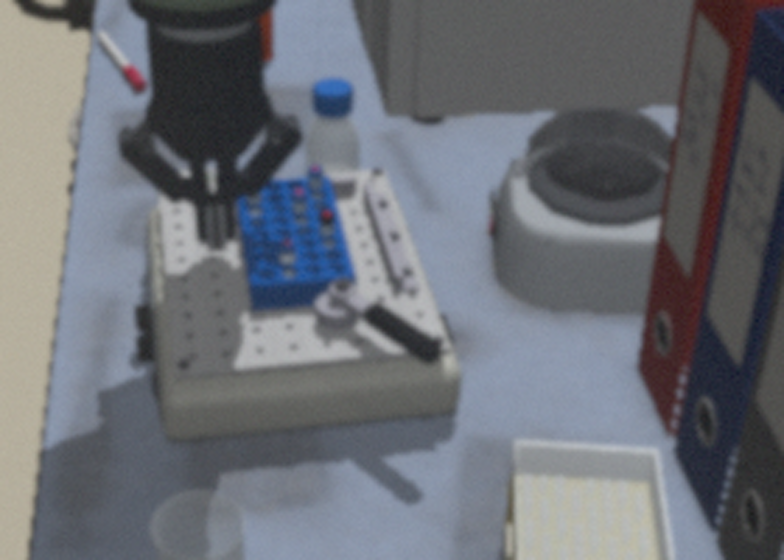

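The side view shows the closed fingers about 10 mm in front of the rack, the vials standing, and the lever handle running from (340,300) to (440,350) at the back right. Now pushing slowly.

send_rows(steps=[{"dx": 0,"dy": 3,"dz": 0,"rx": 0,"ry": 0,"rz": 0,"gripper": 1},{"dx": 0,"dy": 6,"dz": 0,"rx": 0,"ry": 0,"rz": 0,"gripper": 1},{"dx": 0,"dy": 8,"dz": 0,"rx": 0,"ry": 0,"rz": 0,"gripper": 1},{"dx": 0,"dy": 10,"dz": 0,"rx": 0,"ry": 0,"rz": 0,"gripper": 1},{"dx": 0,"dy": 12,"dz": 0,"rx": 0,"ry": 0,"rz": 0,"gripper": 1}])

```text
time_s: 3.07
ee_pos: [0.4748, -0.1484, 0.1479]
tool_rot: [-3.141, -0.0, 1.627]
ft_force: [-4.4, -0.5, 3.1]
grip_width: 0.0001
grip_force: 2.0
```

send_rows(steps=[{"dx": 0,"dy": 2,"dz": 0,"rx": 0,"ry": 0,"rz": 0,"gripper": 1},{"dx": 0,"dy": 4,"dz": 0,"rx": 0,"ry": 0,"rz": 0,"gripper": 1},{"dx": 0,"dy": 6,"dz": 0,"rx": 0,"ry": 0,"rz": 0,"gripper": 1},{"dx": 0,"dy": 8,"dz": 0,"rx": 0,"ry": 0,"rz": 0,"gripper": 1},{"dx": 0,"dy": 10,"dz": 0,"rx": 0,"ry": 0,"rz": 0,"gripper": 1}])

```text
time_s: 3.48
ee_pos: [0.4851, -0.1478, 0.1479]
tool_rot: [-3.142, -0.0, 1.627]
ft_force: [-2.3, 0.0, 3.4]
grip_width: -0.0002
grip_force: 1.7
```

send_rows(steps=[{"dx": 0,"dy": 1.5,"dz": 0,"rx": 0,"ry": 0,"rz": 0,"gripper": 1},{"dx": 0,"dy": 3,"dz": 0,"rx": 0,"ry": 0,"rz": 0,"gripper": 1},{"dx": 0,"dy": 4.5,"dz": 0,"rx": 0,"ry": 0,"rz": 0,"gripper": 1},{"dx": 0,"dy": 5,"dz": 0,"rx": 0,"ry": 0,"rz": 0,"gripper": 1},{"dx": 0,"dy": 5,"dz": 0,"rx": 0,"ry": 0,"rz": 0,"gripper": 1}])

```text
time_s: 3.9
ee_pos: [0.4901, -0.1475, 0.1479]
tool_rot: [3.141, 0.0, 1.627]
ft_force: [-1.0, -0.8, 1.4]
grip_width: 0.0
grip_force: 0.9
```

send_rows(steps=[{"dx": 0,"dy": 1.5,"dz": 0,"rx": 0,"ry": 0,"rz": 0,"gripper": 1},{"dx": 0,"dy": 3,"dz": 0,"rx": 0,"ry": 0,"rz": 0,"gripper": 1},{"dx": 0,"dy": 4.5,"dz": 0,"rx": 0,"ry": 0,"rz": 0,"gripper": 1},{"dx": 0,"dy": 5,"dz": 0,"rx": 0,"ry": 0,"rz": 0,"gripper": 1},{"dx": 0,"dy": 5,"dz": 0,"rx": 0,"ry": 0,"rz": 0,"gripper": 1}])

```text
time_s: 4.32
ee_pos: [0.4952, -0.1472, 0.1479]
tool_rot: [3.141, 0.0, 1.627]
ft_force: [-1.6, -0.1, 1.7]
grip_width: 0.0001
grip_force: 0.9
```

send_rows(steps=[{"dx": 0,"dy": 1,"dz": 0,"rx": 0,"ry": 0,"rz": 0,"gripper": 1},{"dx": 0,"dy": 2,"dz": 0,"rx": 0,"ry": 0,"rz": 0,"gripper": 1},{"dx": 0,"dy": 2,"dz": 0,"rx": 0,"ry": 0,"rz": 0,"gripper": 1}])

```text
time_s: 4.57
ee_pos: [0.4971, -0.1471, 0.1479]
tool_rot: [3.141, 0.0, 1.627]
ft_force: [-1.8, -0.3, 2.4]
grip_width: -0.0001
grip_force: 1.1
```

```bash
python3 - <<'E'
from h import *
import pickle
k=robot.calibration('wrist');im=snap('wrist','w4');pickle.dump(k,open('k4.pkl','wb'))
cv2.imwrite('pics/w4c.png',cv2.resize(im[:,200:600,::-1],None,fx=1.5,fy=1.5,interpolation=cv2.INTER_CUBIC))
E
```

```text
(no output)
```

View pics/w4c.png

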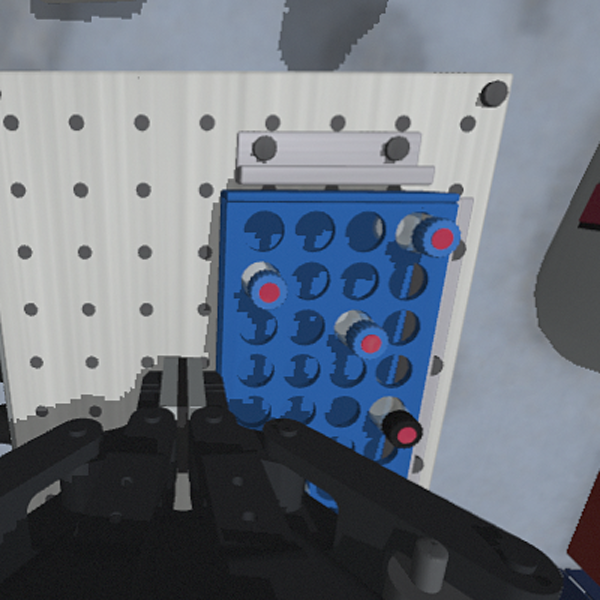

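The rack is nearly at the rear fence (right edge at about x=455 near the top), and the vials are standing. I'll creep on in 1 mm steps until the force rises.

send_rows(steps=[{"dx": 0,"dy": 0.5,"dz": 0,"rx": 0,"ry": 0,"rz": 0,"gripper": 1},{"dx": 0,"dy": 1,"dz": 0,"rx": 0,"ry": 0,"rz": 0,"gripper": 1},{"dx": 0,"dy": 1.5,"dz": 0,"rx": 0,"ry": 0,"rz": 0,"gripper": 1},{"dx": 0,"dy": 1.5,"dz": 0,"rx": 0,"ry": 0,"rz": 0,"gripper": 1}])

```text
time_s: 4.95
ee_pos: [0.498, -0.1472, 0.1478]
tool_rot: [-3.141, 0.0, 1.626]
ft_force: [-5.8, -0.9, 4.5]
grip_width: -0.0001
grip_force: 3.4
```

send_rows(steps=[{"dx": 0,"dy": 0.5,"dz": 0,"rx": 0,"ry": 0,"rz": 0,"gripper": 1},{"dx": 0,"dy": 1,"dz": 0,"rx": 0,"ry": 0,"rz": 0,"gripper": 1},{"dx": 0,"dy": 1,"dz": 0,"rx": 0,"ry": 0,"rz": 0,"gripper": 1}])

```text
time_s: 5.2
ee_pos: [0.4983, -0.1472, 0.1477]
tool_rot: [-3.139, -0.0, 1.626]
ft_force: [-10.1, -1.3, 8.4]
grip_width: -0.0001
grip_force: 6.2
```

Contact with the fence: the force climbs to 10 N with almost no further advance. Backing off, rising, and checking that the rack is square.

send_rows(steps=[{"dx": 0,"dy": -4,"dz": 0,"rx": 0,"ry": 0,"rz": 0,"gripper": 1},{"dx": 0,"dy": -25,"dz": 0,"rx": 0,"ry": 0,"rz": 0,"gripper": 1},{"dx": 0,"dy": -35,"dz": -40,"rx": 0,"ry": 0,"rz": 0,"gripper": 1},{"dx": 0,"dy": -35,"dz": -80,"rx": 0,"ry": 0,"rz": 0,"gripper": 1},{"dx": 0,"dy": -35,"dz": -120,"rx": 0,"ry": 0,"rz": 0,"gripper": 1}])

```text
time_s: 5.62
ee_pos: [0.4637, -0.1489, 0.2693]
tool_rot: [-3.141, -0.0, 1.626]
ft_force: [1.5, -0.7, 0.5]
grip_width: 0.0
grip_force: 0.0
```

send_rows(steps=[{"dx": -40,"dy": 0,"dz": 0,"rx": 0,"ry": 0,"rz": 0,"gripper": 1},{"dx": -80,"dy": 5,"dz": 0,"rx": 0,"ry": 0,"rz": 0,"gripper": 1},{"dx": -110,"dy": 40,"dz": 0,"rx": 0,"ry": 0,"rz": 0,"gripper": 1},{"dx": -111,"dy": 80,"dz": 0,"rx": 0,"ry": 0,"rz": 0,"gripper": 1},{"dx": -111,"dy": 120,"dz": 0,"rx": 0,"ry": 0,"rz": 0,"gripper": 1}])

```text
time_s: 6.03
ee_pos: [0.5912, -0.2559, 0.2683]
tool_rot: [3.141, 0.001, 1.622]
ft_force: [0.6, 0.3, 0.2]
grip_width: 0.0003
grip_force: 0.0
```

send_rows(steps=[{"dx": 0,"dy": 30,"dz": 0,"rx": 0,"ry": 0,"rz": 0,"gripper": 1},{"dx": 0,"dy": 30,"dz": 0,"rx": 0,"ry": 0,"rz": 0,"gripper": 1},{"dx": 0,"dy": 30,"dz": 0,"rx": 0,"ry": 0,"rz": 0,"gripper": 1}])

```text
time_s: 6.28
ee_pos: [0.6213, -0.2506, 0.2669]
tool_rot: [-3.141, -0.0, 1.628]
ft_force: [-1.1, -0.2, 0.4]
grip_width: -0.0001
grip_force: 0.0
```

```bash
python3 - <<'E'
from h import *
import pickle
s=robot.get_state();print(s['ee_pos'])
k=robot.calibration('wrist');im=snap('wrist','w5')[:,:,::-1];pickle.dump(k,open('k5.pkl','wb'))
hsv=cv2.cvtColor(np.ascontiguousarray(im),cv2.COLOR_BGR2HSV)
m=cv2.inRange(hsv,(100,150,60),(120,255,255)); m[:, 330:]=0; m[300:]=0
m=cv2.morphologyEx(m,cv2.MORPH_CLOSE,np.ones((15,15)))
c=max(cv2.findContours(m,0,1)[0],key=cv2.contourArea)[:,0,:]
r=cv2.minAreaRect((plane('wrist',c,.086,k)[:,:2]*1000).astype(np.float32));print(r,cv2.boxPoints(r).round(1).tolist(),cv2.boundingRect(c))
cv2.imwrite('pics/w5c.png',cv2.resize(im[:320,60:420],None,fx=1.8,fy=1.8,interpolation=cv2.INTER_CUBIC))
E
```

```text
[ 0.62125452 -0.25064032  0.26686264]
((547.2025146484375, -153.49237060546875), (72.62376403808594, 114.36904907226562), 3.2859694957733154) [[507.70001220703125, -98.5], [514.2000122070312, -212.6999969482422], [586.7000122070312, -208.5], [580.2000122070312, -94.30000305175781]] (187, 0, 99, 151)
```

View pics/w5c.png

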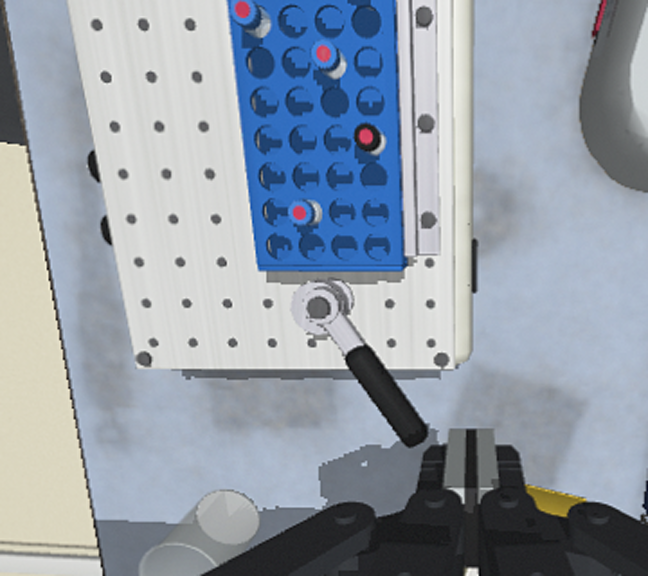

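The rack is flush with the rear fence (yaw 3.3°, same as the shaker) and the vials are standing. The lever runs from the hub at crop (318,307) to its end at (415,437), so it is about 53° from straight back (0.14 rad). The finger will come down about 40 mm clear behind the handle.

send_rows(steps=[{"dx": 0,"dy": 0,"dz": 35,"rx": 0,"ry": 0,"rz": 0,"gripper": 1},{"dx": 0,"dy": 0,"dz": 70,"rx": 0,"ry": 0,"rz": 0,"gripper": 1},{"dx": 0,"dy": 0,"dz": 100,"rx": 0,"ry": 0,"rz": 0,"gripper": 1},{"dx": 0,"dy": 0,"dz": 112,"rx": 0,"ry": 0,"rz": 0,"gripper": 1},{"dx": 0,"dy": 0,"dz": 112,"rx": 0,"ry": 0,"rz": 0,"gripper": 1}])

```text
time_s: 6.75
ee_pos: [0.6185, -0.2513, 0.1537]
tool_rot: [-3.138, -0.001, 1.626]
ft_force: [0.0, -0.2, 0.5]
grip_width: 0.0002
grip_force: 0.0
```

send_rows(steps=[{"dx": -4,"dy": -3,"dz": 0,"rx": 0,"ry": 0,"rz": 0,"gripper": 1},{"dx": -8,"dy": -7,"dz": 0,"rx": 0,"ry": 0,"rz": 0,"gripper": 1},{"dx": -11,"dy": -10,"dz": 0,"rx": 0,"ry": 0,"rz": 0,"gripper": 1},{"dx": -15,"dy": -14,"dz": 0,"rx": 0,"ry": 0,"rz": 0,"gripper": 1},{"dx": -18,"dy": -16,"dz": 0,"rx": 0,"ry": 0,"rz": 0,"gripper": 1}])

```text
time_s: 7.17
ee_pos: [0.6048, -0.2714, 0.157]
tool_rot: [3.141, 0.001, 1.626]
ft_force: [0.1, 0.4, 0.2]
grip_width: 0.0003
grip_force: 0.0
```

send_rows(steps=[{"dx": -4,"dy": -3,"dz": 1,"rx": 0,"ry": 0,"rz": 0,"gripper": 1},{"dx": -8,"dy": -7,"dz": 2,"rx": 0,"ry": 0,"rz": 0,"gripper": 1},{"dx": -11,"dy": -11,"dz": 2,"rx": 0,"ry": 0,"rz": 0,"gripper": 1},{"dx": -15,"dy": -15,"dz": 2,"rx": 0,"ry": 0,"rz": 0,"gripper": 1},{"dx": -18,"dy": -20,"dz": 2,"rx": 0,"ry": 0,"rz": 0,"gripper": 1}])

```text
time_s: 7.58
ee_pos: [0.586, -0.2897, 0.1538]
tool_rot: [-3.142, -0.0, 1.627]
ft_force: [1.3, 1.4, -0.3]
grip_width: -0.0002
grip_force: 0.7
```

send_rows(steps=[{"dx": -2,"dy": -5,"dz": 0,"rx": 0,"ry": 0,"rz": 0,"gripper": 1},{"dx": -4,"dy": -10,"dz": 0,"rx": 0,"ry": 0,"rz": 0,"gripper": 1},{"dx": -6,"dy": -14,"dz": 0,"rx": 0,"ry": 0,"rz": 0,"gripper": 1},{"dx": -8,"dy": -19,"dz": 0,"rx": 0,"ry": 0,"rz": 0,"gripper": 1},{"dx": -9,"dy": -24,"dz": 0,"rx": 0,"ry": 0,"rz": 0,"gripper": 1}])

```text
time_s: 8.0
ee_pos: [0.5624, -0.3, 0.1539]
tool_rot: [3.141, 0.0, 1.627]
ft_force: [2.3, 2.1, 0.3]
grip_width: 0.0002
grip_force: 0.8
```

send_rows(steps=[{"dx": -1,"dy": -5,"dz": 0,"rx": 0,"ry": 0,"rz": 0,"gripper": 1},{"dx": -2,"dy": -11,"dz": 0,"rx": 0,"ry": 0,"rz": 0,"gripper": 1},{"dx": -2,"dy": -16,"dz": 0,"rx": 0,"ry": 0,"rz": 0,"gripper": 1},{"dx": -1,"dy": -21,"dz": 0,"rx": 0,"ry": 0,"rz": 0,"gripper": 1},{"dx": 0,"dy": -26,"dz": 0,"rx": 0,"ry": 0,"rz": 0,"gripper": 1}])

```text
time_s: 8.42
ee_pos: [0.5363, -0.3011, 0.1539]
tool_rot: [3.142, 0.0, 1.627]
ft_force: [2.3, -0.0, -0.2]
grip_width: 0.0004
grip_force: 0.8
```

send_rows(steps=[{"dx": 1,"dy": -5,"dz": 0,"rx": 0,"ry": 0,"rz": 0,"gripper": 1},{"dx": 3,"dy": -10,"dz": 0,"rx": 0,"ry": 0,"rz": 0,"gripper": 1},{"dx": 5,"dy": -15,"dz": 0,"rx": 0,"ry": 0,"rz": 0,"gripper": 1},{"dx": 7,"dy": -20,"dz": 0,"rx": 0,"ry": 0,"rz": 0,"gripper": 1},{"dx": 9,"dy": -24,"dz": 0,"rx": 0,"ry": 0,"rz": 0,"gripper": 1}])

```text
time_s: 8.83
ee_pos: [0.5118, -0.2933, 0.1539]
tool_rot: [-3.141, 0.0, 1.627]
ft_force: [2.6, -0.9, -0.5]
grip_width: 0.0001
grip_force: 0.8
```

send_rows(steps=[{"dx": 1.5,"dy": -3,"dz": 0,"rx": 0,"ry": 0,"rz": 0,"gripper": 1},{"dx": 3,"dy": -5.5,"dz": 0,"rx": 0,"ry": 0,"rz": 0,"gripper": 1},{"dx": 5,"dy": -8,"dz": 0,"rx": 0,"ry": 0,"rz": 0,"gripper": 1},{"dx": 7,"dy": -10.5,"dz": 0,"rx": 0,"ry": 0,"rz": 0,"gripper": 1},{"dx": 9,"dy": -13,"dz": 0,"rx": 0,"ry": 0,"rz": 0,"gripper": 1}])

```text
time_s: 9.25
ee_pos: [0.4988, -0.2851, 0.1539]
tool_rot: [3.142, 0.0, 1.627]
ft_force: [1.8, -0.2, -0.0]
grip_width: 0.0
grip_force: 0.8
```

send_rows(steps=[{"dx": 1,"dy": -1,"dz": 0,"rx": 0,"ry": 0,"rz": 0,"gripper": 1},{"dx": 2.5,"dy": -2.5,"dz": 0,"rx": 0,"ry": 0,"rz": 0,"gripper": 1},{"dx": 4,"dy": -4,"dz": 0,"rx": 0,"ry": 0,"rz": 0,"gripper": 1},{"dx": 5,"dy": -5,"dz": 0,"rx": 0,"ry": 0,"rz": 0,"gripper": 1},{"dx": 5,"dy": -5,"dz": 0,"rx": 0,"ry": 0,"rz": 0,"gripper": 1}])

```text
time_s: 9.67
ee_pos: [0.4936, -0.2804, 0.1539]
tool_rot: [3.141, 0.0, 1.627]
ft_force: [1.6, -1.1, 0.8]
grip_width: -0.0004
grip_force: 0.9
```

send_rows(steps=[{"dx": 1,"dy": -0.5,"dz": 0,"rx": 0,"ry": 0,"rz": 0,"gripper": 1},{"dx": 2,"dy": -1,"dz": 0,"rx": 0,"ry": 0,"rz": 0,"gripper": 1},{"dx": 3,"dy": -1.5,"dz": 0,"rx": 0,"ry": 0,"rz": 0,"gripper": 1},{"dx": 3,"dy": -1.5,"dz": 0,"rx": 0,"ry": 0,"rz": 0,"gripper": 1}])

```text
time_s: 10.0
ee_pos: [0.4918, -0.2776, 0.1539]
tool_rot: [-3.141, 0.0, 1.627]
ft_force: [1.1, -2.8, -0.3]
grip_width: -0.0002
grip_force: 1.5
```

send_rows(steps=[{"dx": 1,"dy": -0.5,"dz": 0,"rx": 0,"ry": 0,"rz": 0,"gripper": 1},{"dx": 2,"dy": -1,"dz": 0,"rx": 0,"ry": 0,"rz": 0,"gripper": 1},{"dx": 2,"dy": -1,"dz": 0,"rx": 0,"ry": 0,"rz": 0,"gripper": 1}])

```text
time_s: 10.25
ee_pos: [0.4907, -0.2756, 0.1539]
tool_rot: [-3.141, 0.0, 1.627]
ft_force: [1.3, -4.4, 1.0]
grip_width: -0.0003
grip_force: 2.0
```

send_rows(steps=[{"dx": 1,"dy": -0.5,"dz": 0,"rx": 0,"ry": 0,"rz": 0,"gripper": 1},{"dx": 2,"dy": -1,"dz": 0,"rx": 0,"ry": 0,"rz": 0,"gripper": 1},{"dx": 3,"dy": -1.2,"dz": 0,"rx": 0,"ry": 0,"rz": 0,"gripper": 1},{"dx": 3,"dy": -1.2,"dz": 0,"rx": 0,"ry": 0,"rz": 0,"gripper": 1}])

```text
time_s: 10.58
ee_pos: [0.4892, -0.273, 0.1539]
tool_rot: [-3.141, 0.0, 1.626]
ft_force: [1.3, -5.4, 0.0]
grip_width: -0.0002
grip_force: 2.7
```

send_rows(steps=[{"dx": 1,"dy": -0.4,"dz": 0,"rx": 0,"ry": 0,"rz": 0,"gripper": 1},{"dx": 2,"dy": -0.8,"dz": 0,"rx": 0,"ry": 0,"rz": 0,"gripper": 1},{"dx": 2,"dy": -0.8,"dz": 0,"rx": 0,"ry": 0,"rz": 0,"gripper": 1}])

```text
time_s: 10.83
ee_pos: [0.4888, -0.2724, 0.1542]
tool_rot: [3.14, 0.003, 1.626]
ft_force: [4.6, -13.8, -3.6]
grip_width: 0.0
grip_force: 7.3
```

The force jumped from 5 to 14 N with almost no motion, so the lever is at its stop. Backing away, rising, and looking.

send_rows(steps=[{"dx": -4,"dy": 1,"dz": 0,"rx": 0,"ry": 0,"rz": 0,"gripper": 1},{"dx": -25,"dy": 8,"dz": 0,"rx": 0,"ry": 0,"rz": 0,"gripper": 1},{"dx": -30,"dy": 10,"dz": -30,"rx": 0,"ry": 0,"rz": 0,"gripper": 1},{"dx": -30,"dy": 10,"dz": -70,"rx": 0,"ry": 0,"rz": 0,"gripper": 1},{"dx": -30,"dy": 10,"dz": -110,"rx": 0,"ry": 0,"rz": 0,"gripper": 1}])

```text
time_s: 11.25
ee_pos: [0.4995, -0.2998, 0.2643]
tool_rot: [-3.139, -0.002, 1.626]
ft_force: [0.5, -0.3, 0.1]
grip_width: -0.0003
grip_force: 0.0
```

send_rows(steps=[{"dx": 0,"dy": 35,"dz": -30,"rx": 0,"ry": 0,"rz": 0,"gripper": 1},{"dx": 0,"dy": 50,"dz": -40,"rx": 0,"ry": 0,"rz": 0,"gripper": 1},{"dx": 0,"dy": 50,"dz": -40,"rx": 0,"ry": 0,"rz": 0,"gripper": 1},{"dx": 0,"dy": 50,"dz": -40,"rx": 0,"ry": 0,"rz": 0,"gripper": 1}])

```text
time_s: 11.58
ee_pos: [0.5507, -0.2966, 0.304]
tool_rot: [3.142, -0.001, 1.628]
ft_force: [-0.2, 0.1, -0.6]
grip_width: -0.0001
grip_force: 0.0
```

```bash
python3 - <<'E'
from h import *
import pickle
s=robot.get_state();print(s['time_s'],s['ee_pos'],s['ft_force'])
k=robot.calibration('wrist');im=snap('wrist','w6')[:,:,::-1];pickle.dump(k,open('k6.pkl','wb'))
P=np.array([.5456,-.2288]);th=np.radians(3.2)
for a in(1.9,2.007):
  A=th-np.pi/4-a; print(a,proj('wrist',[[*(P+.088*np.array([np.cos(A),np.sin(A)])),.086],[*P,.086]],k).round(1).tolist())
hsv=cv2.cvtColor(np.ascontiguousarray(im),cv2.COLOR_BGR2HSV)
m=cv2.inRange(hsv,(100,150,60),(120,255,255)); m[:, 400:]=0; m[300:]=0
m=cv2.morphologyEx(m,cv2.MORPH_CLOSE,np.ones((15,15)))
c=max(cv2.findContours(m,0,1)[0],key=cv2.contourArea)[:,0,:]
r=cv2.minAreaRect((plane('wrist',c,.086,k)[:,:2]*1000).astype(np.float32));print(r,cv2.boxPoints(r).round(1).tolist())
cv2.imwrite('pics/w6c.png',cv2.resize(im[:320,60:460],None,fx=1.8,fy=1.8,interpolation=cv2.INTER_CUBIC))
E
```

```text
11.5833 [ 0.55066269 -0.29655414  0.30399309] [-0.19834349  0.11313565 -0.56764321]
1.9 [[243.1, 160.4], [320.4, 121.1]]
2.007 [[238.8, 151.8], [320.4, 121.1]]
((546.8683471679688, -167.38278198242188), (70.30091094970703, 83.27786254882812), 3.2881758213043213) [[509.3999938964844, -127.80000305175781], [514.2000122070312, -211.0], [584.2999877929688, -206.89999389648438], [579.5999755859375, -123.80000305175781]]
```

View pics/w6c.png

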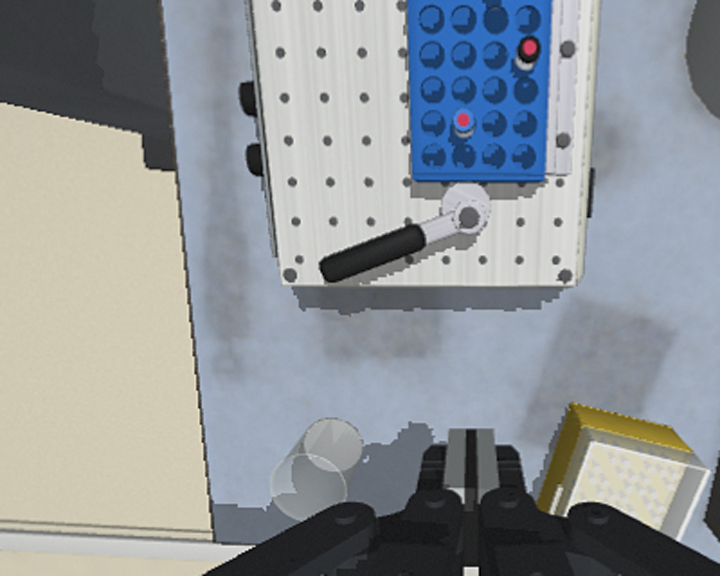

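The handle now points to the front, from the hub at (468,216) to its end at (326,270). That is 20.8° in the picture against 20.6° predicted for the stop. The rack is flush with the rear fence and moved about 1.7 mm left under the cam. The vials in this view stand, and the beaker is in its place.

```bash
python3 -c "
from bench import robot
print(robot.sign_off())"
```

```text
the job is handed in; nothing more can be done
None
```

The rack is fully home against the rear fence and the clamp lever is closed at its front stop; I handed the job in at about 11.6 s, with the robot touching nothing and the vials, bottle, timer and beaker undisturbed as far as the last pictures showed.

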